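# Run down the loose wing nut on the pressure cooker's lid

### The job

One of the two wing nuts on the robot's side of the pressure cooker's lid has been left loose: it stands higher on its bolt than the others. Turn it down, clockwise seen from above, with light fingertip strokes against its wings until it is fully home and will turn no further. Only push the wings with the fingertips: do not take the nut between the fingers or force it, and leave everything else on the shelf standing where it is.

Things in the scene. Friction and masses are not known exactly. Their poses are not given: they have to be found in the camera images.
- wings (a point): the loose steel wing nut: point on its axis at half wing height, 24 mm above the nut's foot; moves with the nut. z up, x along the two wings (alike after half a turn). Two upright wings 6 mm thick reach 34 mm from the axis; from 15 to 31 mm out they stand from 7 mm below to 7 mm or more above this point. Hub under 22 mm across (27 at the foot). Bolt end at most 8 mm above this point
- seat (a point): fixed point on the loose nut's bolt axis, on top of the washer (30 mm across, 4 mm thick, on the lid's ear), 154 mm above the shelf: the nut's foot comes to rest here; the loose nut starts 4.5 to 6.5 mm above it
- wing_nut (a joint): how far the loose nut has still to turn, rad: 0 is home (foot on the washer), positive is backed off anticlockwise seen from above; 4 mm of thread a turn; starts at 7.5 to 10 rad. Turns with little effort (0.04 N m, about 1.5 N at the wings) and stays where it is left; at home it stops dead on the washer
- tight_nut (a point): the other wing nut on the robot's side, same shape and same point on it (half wing height): home, tight and does not turn. Which of the two front bolts has the loose nut varies
- cooker: heavy cast aluminium pressure cooker, stands firm; origin on the shelf under its centre, z up. Pot 230 mm across, lid flange 150 mm high. Four bolts with wing nuts stand on ears round the rim, 124 mm from the centre, at 45, 135, 225 and 315 degrees from its x axis; the two at 135 and 225 face the robot, the two beyond are tight. Wooden lid grip up to 224 mm, weight valve up to 218 mm
- crown (a point): middle of the lid's top, 194 mm above the shelf. The crown is a drum 164 mm across, its edge 182 mm high: it leaves 42 mm between a bolt's axis and the crown, so a finger cannot go all the way round a nut at wing height; outward and to both sides of the nut the space is free
- cup_stack: four white ceramic tea bowls nested in a stack, 92 mm across, 110 mm tall, to the robot's left; origin under its foot; a bystander
- cup: single white ceramic tea bowl, 92 mm across the rim, 56 mm tall, just left of the cooker; origin under its foot; a bystander
- teapot: aluminium teapot with hinged lid and black handle, 157 mm tall, far left beyond the cooker; origin under its foot; a bystander
- canister: yellow plastic canister with ribbed twist cap, 106 mm across, 158 mm tall, far right beyond the cooker; origin under its foot; a bystander
- jar: small closed glass jar, 60 mm across, 78 mm tall, in front of the cooker on the robot's side, between the two front wing nuts; origin under its foot; a bystander
- spoon: wooden spoon 260 mm long lying on the left, its handle towards the robot; origin under its middle; a bystander
- bowl: open steel bowl, 124 mm across, 50 mm tall, right of the cooker; origin under its foot; a bystander

How it is judged:
By the outcome, as a careful person would: the job done as asked, in the order asked, and still so for the second after the job is handed in, with the robot touching nothing.
It also fails if it takes over 72 s, if anything falls off the work surface, if the arm or the gripper's body presses on something with over 40 N, if the wrist force passes 120 N, or if a joint passes its speed limit or range.

### The arm

A 6-joint arm with a two-finger parallel gripper is mounted at the origin on the work surface. World frame = base frame: x ahead of the robot, y to its left, z up, the work surface at z = 0. Lengths are in m, angles in rad, forces in N, time in s.
With the tool pointing down it reaches from about 0.3 to 0.75 m from the base axis. Payload 8.5 kg.
Tool frame: the origin (TCP) lies on the centre line of the jaws, within the pads' length; the fingertips stand 8 mm ahead of it and the grasp point (between the pads) lies 11 mm behind it; z points along the fingers, y is the direction in which the jaws open and shut (so a half turn about z gives the same grasp; the last joint's range is limited). The gripper opens to 85 mm and grips with 20 to 120 N. Pads are 22 mm wide; open, the fingers measure 114 mm over their backs; the gripper's body (76 mm by 85 mm) begins 54 mm behind the grasp point. The pads swing forward as they close: fully open they stand 13 mm farther back than shut.
Start: joints at [-1.415, 0.381, 1.297, -0, 1.464, -0.215], TCP at [0.199, -0.513, 0.239] pointing down, gripper open.
Joint ranges: [-3.11, 3.11], [-0.89, 2.33], [0.22, 2.48], [-1.42, 4.56], [0.17, 2.85], [-2.88, 2.88]. Speed limits (rad/s): [2.39, 2.39, 3.14, 3.14, 3.14, 3.14].

### API

Orientations are given as [roll, pitch, yaw] about the fixed x, y, z axes, in that order (R = Rz(yaw) Ry(pitch) Rx(roll)).
In Python, from plant import * gives the robot as it stands.
- The arm moves only by the tool jog_arm, never from a script. Its argument "steps" is a list of rows, each an object of numbers: "x", "y", "z": the shift along the world's x, y, z in mm; "spin": the turn about the world's z in rad; "gripper": the opening, from 0 (shut) to 1 (fully open). In form: [{"x": .., "y": .., "z": .., "spin": .., "gripper": ..}, ...]. A call has exactly 10 rows; each row shifts and turns the pose as measured when the row begins; what a row does not reach is not made up. A row lasts 1/8 s, in which the tool goes at most 62.5 mm and 10.7 degrees, less where a joint would pass 70% of its speed; a pose out of reach is approached as far as the arm can. A call is refused whole if a number of a shift passes 62.5 or a number of a turn 0.188, either way. A call with a gripper value outside its range is refused whole. The fingers move at their own pace and stop on an object; the grip force is fixed at half the most. Time passes only in rows, so rows that do not move let the fingers close, or fill a call up. It gives the time, the measured TCP pose, the force and the opening at its end, in the units of the state.
- read_state(): the state, without advancing time (a new reading comes with each control period).
- read_camera(name): name is "scene" or "top"; returns a dict with "color" (384x512x3 uint8, blue, green, red), "fovy" (degrees; the focal length in pixels is half the picture's height over the tangent of half this angle, whatever the lens; pixels are square), "cx", "cy" (the principal point, pixels), "view" (4x4, takes a point from world to camera coordinates). Camera axes: x right, y down, z forward; pixel columns grow to the right and rows downward; lengths in m; the calibration is good to about 2 mm. A picture is of the moment at which its call begins. There is no depth.
- finish_job(): hands the job in, once; it reports no verdict.
The state is a dict: "t": time; "joint_pos": joint angles; "joint_vel": joint speeds; "tau": joint torques, N m; "tcp_pos": TCP position; "tool_rot": TCP orientation; "ft_force": force on the tool from outside, world axes, zero at the start; "wrist_torque": the same for the moment, N m; "gripper_width": finger opening in m.
Only numpy, scipy, OpenCV 4.12 (cv2) and the standard library are available. Lean on these libraries where they do the work, as an engineer would, in place of code of your own. Each camera call takes 0.05 s, during which the arm holds its last target.

## Working session

There is one attempt and no reset: what is moved stays moved. The work goes in short steps, Python scripts to look and compute and a tool call to move; the robot and the scene stay as the last step left them, time stands still between calls to the robot, and variables do not carry over. Pictures are saved under pics/ and viewed, and the job is handed in when it is done.

Besides the shell and the picture viewer there is one more tool, called after "Call:" as name([rows], argument=value, ...), one row to a line, values as JSON. jog_arm: Moves the arm, as the interface text tells. Its arguments: {"type":"object","properties":{"steps":{"type":"array"}},"required":["steps"]}

```bash
mkdir -p pics; ls
python3 - <<'E'
from plant import *
import cv2,numpy as np
s=read_state();print({k:np.round(v,3) for k,v in s.items()})
for n in("scene","top"):
    c=read_camera(n);cv2.imwrite(f"pics/{n}0.png",c["color"]);print(n,c["fovy"],c["cx"],c["cy"],np.round(c["view"],4).tolist())
E
```

```text
pics
{'t': np.float64(0.0), 'joint_pos': array([-1.415,  0.381,  1.298,  0.   ,  1.464, -0.215]), 'joint_vel': array([ 0.001,  0.001,  0.001,  0.   ,  0.002, -0.001]), 'tau': array([ 0.0000e+00, -4.4845e+01, -2.3127e+01, -0.0000e+00,  5.0000e-03,
       -0.0000e+00]), 'tcp_pos': array([ 0.199, -0.512,  0.239]), 'tool_rot': array([-3.14 , -0.   ,  0.371]), 'ft_force': array([0.523, 0.043, 0.104]), 'wrist_torque': array([-0.022, -0.033, -0.028]), 'gripper_width': np.float64(0.085)}
scene 44.06970203101816 254.4464994953013 191.2604829996406 [[-0.7595, 0.6504, 0.012, 0.3809], [0.5187, 0.6166, -0.5922, -0.203], [-0.3926, -0.4435, -0.8057, 1.5436], [0.0, 0.0, 0.0, 1.0]]
top 56.354881888222955 257.803431098804 189.41239548927533 [[0.0272, -0.9995, 0.018, 0.0104], [-0.9943, -0.0289, -0.1024, 0.5218], [0.1028, -0.0151, -0.9946, 1.1185], [0.0, 0.0, 0.0, 1.0]]
```

View pics/scene0.png

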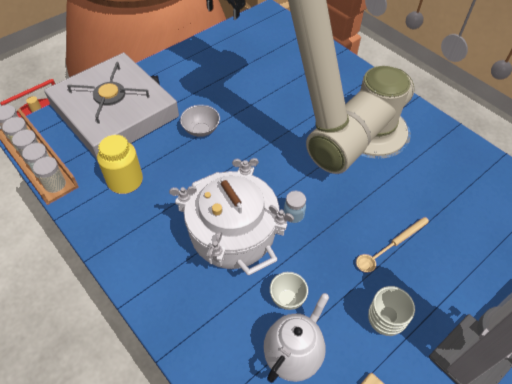

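View pics/top0.png

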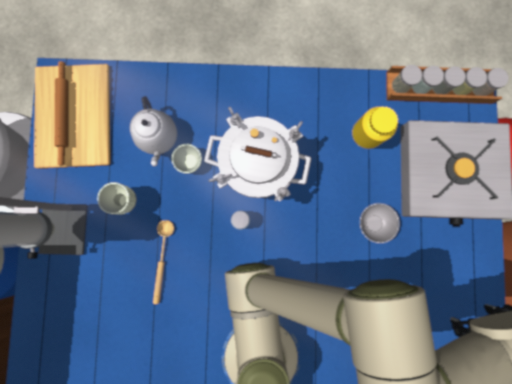

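Run:
```python
import cv2
a=cv2.imread("pics/top0.png")[150:350,130:360];cv2.imwrite("pics/t0z.png",cv2.resize(a,None,fx=3,fy=3,interpolation=cv2.INTER_CUBIC)[:600])
a=cv2.imread("pics/scene0.png")[60:260,150:400];cv2.imwrite("pics/s0z.png",cv2.resize(a,None,fx=3,fy=3,interpolation=cv2.INTER_CUBIC)[:600])
```

```text
(no output)
```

View pics/t0z.png

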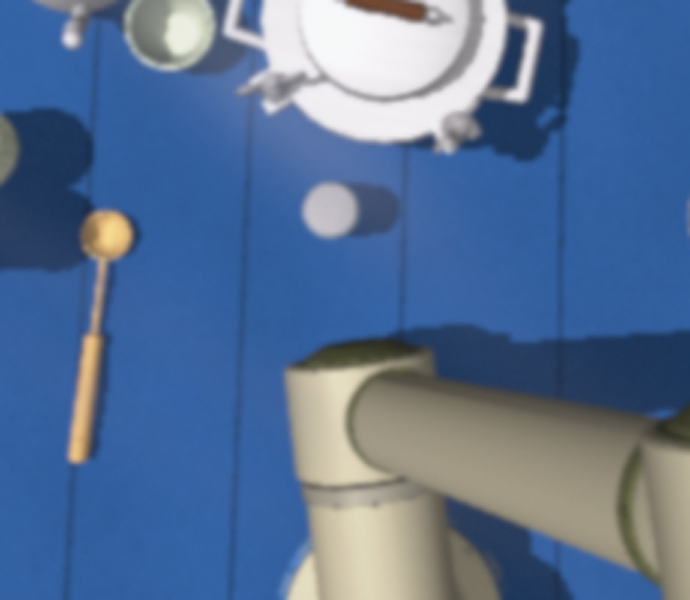

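View pics/s0z.png

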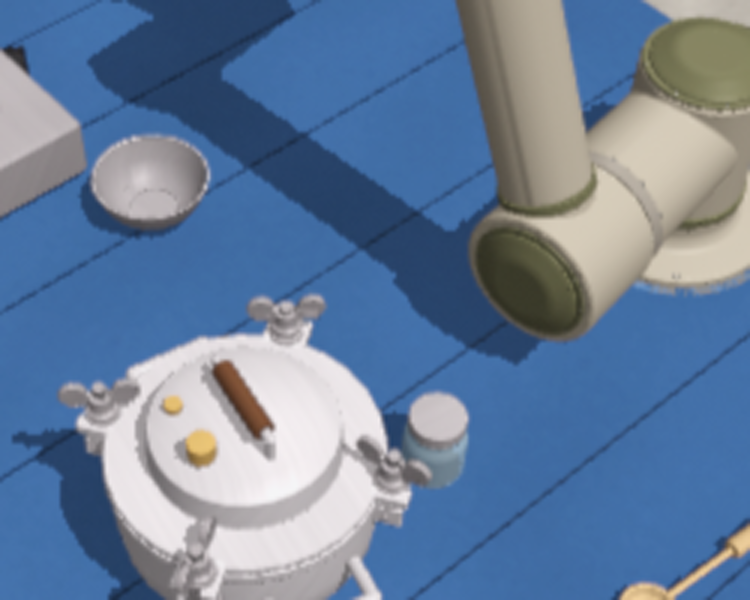

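Run:
```python
import cv2
a=cv2.imread("pics/top0.png")[95:210,195:320];cv2.imwrite("pics/t1z.png",cv2.resize(a,None,fx=5,fy=5,interpolation=cv2.INTER_CUBIC))
a=cv2.imread("pics/scene0.png")[150:275,165:305];cv2.imwrite("pics/s1z.png",cv2.resize(a,None,fx=4.8,fy=4.8,interpolation=cv2.INTER_CUBIC)[:600])
```

```text
(no output)
```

View pics/t1z.png

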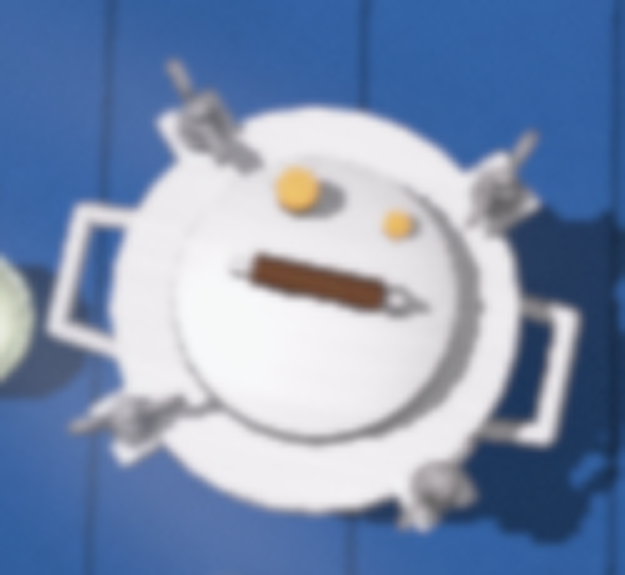

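View pics/s1z.png

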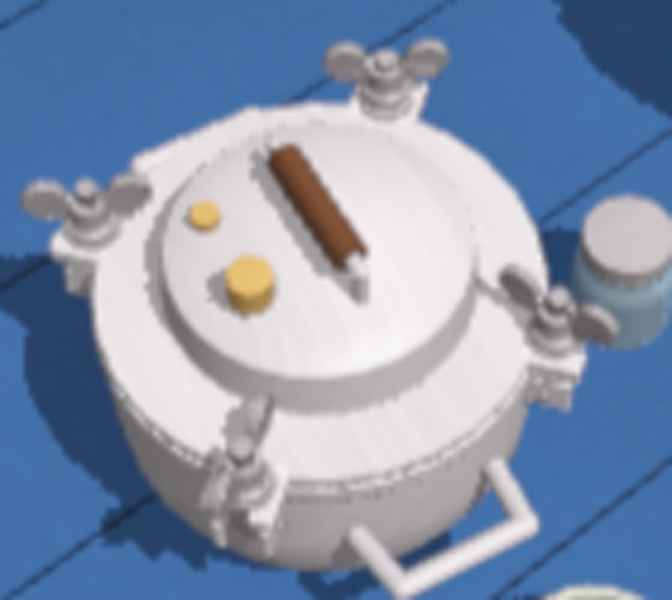

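Run:
```python
import cv2,numpy as np
S=cv2.imread("pics/scene0.png");T=cv2.imread("pics/top0.png")
def crop(I,c,r=17,f=16):
    x,y=c;a=I[y-r:y+r,x-r:x+r];return cv2.resize(a,None,fx=f*17/r/2*1.0,fy=f*17/r/2,interpolation=cv2.INTER_CUBIC)
# 4 tiles scene: each 34px->272 (x8)
row1=np.hstack([crop(S,(245,166)),crop(S,(281,216))]);row2=np.hstack([crop(S,(183,193)),crop(S,(216,245))])
cv2.imwrite("pics/s2.png",np.vstack([row1,row2]))
row1=np.hstack([crop(T,(282,192)),crop(T,(224,178))]);row2=np.hstack([crop(T,(295,133)),crop(T,(237,119))])
cv2.imwrite("pics/t2.png",np.vstack([row1,row2]))
```

```text
(no output)
```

View pics/s2.png

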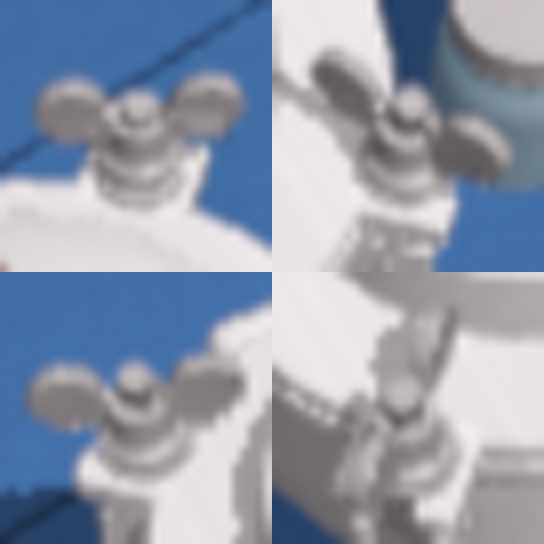

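View pics/t2.png

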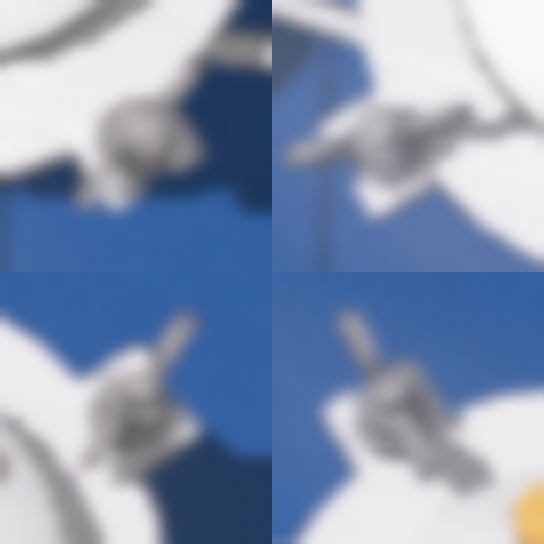

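```bash
cat > h.py <<'E'
import numpy as np,cv2
from plant import *
V={"scene":np.array([[-0.7595,0.6504,0.012,0.3809],[0.5187,0.6166,-0.5922,-0.203],[-0.3926,-0.4435,-0.8057,1.5436],[0,0,0,1]]),
"top":np.array([[0.0272,-0.9995,0.018,0.0104],[-0.9943,-0.0289,-0.1024,0.5218],[0.1028,-0.0151,-0.9946,1.1185],[0,0,0,1]])}
K={"scene":(192/np.tan(np.radians(44.0697/2)),254.446,191.26),"top":(192/np.tan(np.radians(56.35488/2)),257.803,189.412)}
def cast(n,uv,z):
    f,cx,cy=K[n];R=V[n][:3,:3];t=V[n][:3,3];C=-np.linalg.inv(R)@t
    d=np.linalg.inv(R)@np.array([(uv[0]-cx)/f,(uv[1]-cy)/f,1]);return C+d*(z-C[2])/d[2]
def proj(n,p):
    f,cx,cy=K[n];q=V[n][:3,:3]@np.asarray(p)+V[n][:3,3];return np.array([f*q[0]/q[2]+cx,f*q[1]/q[2]+cy])
E
python3 - <<'E'
from h import *
np.set_printoptions(precision=4,suppress=True)
c=cast("top",(258,157),.15);print("centre flange",c)
# crown edge in top: 173..475 x, 157..440 y /5
print("crown",cast("top",(195+(174+462)/10,95+(157+440)/10),.182))
t=lambda i,p:np.array([(228,149),(264-0,199),(166,176),(199,228)][i])+np.array(p)/8
W={"FR":(0,(72,108),(205,103),.184),"FL":(1,(345-272,82),(475-272,152),.178),"BR":(2,(65,395-272),(210,388-272),.178)}
for k,(i,a,b,z) in W.items():
    A=cast("scene",t(i,a),z);B=cast("scene",t(i,b),z);print(k,A,B,(A+B)/2,np.linalg.norm(A-B),np.degrees(np.arctan2(*(A-B)[1::-1])))
tt=lambda i,p:np.array([(265,175),(207,161),(278,116),(220,102)][i])+np.array(p)/8
for k,i,a,b,z in (("FL",1,(290-272,155),(510-272,120),.18),("BR",2,(95,460-272),(190,325-272),.18),("BL",3,(345-272,320-272),(480-272,475-272),.18),("FR?",0,(90,185),(195,70),.185)):
    A=cast("top",tt(i,a),z);B=cast("top",tt(i,b),z);print(k,A,B,(A+B)/2,np.linalg.norm(A-B))
E
```

```text
centre flange [0.6023 0.0289 0.15  ]
crown [0.6025 0.0279 0.182 ]
FR [ 0.5198 -0.0507  0.184 ] [ 0.4859 -0.0249  0.184 ] [ 0.5028 -0.0378  0.184 ] 0.04260952401768173 -37.20549616895983
FL [0.5427 0.1136 0.178 ] [0.5299 0.157  0.178 ] [0.5363 0.1353 0.178 ] 0.04522787790191987 -73.66534819035533
BR [ 0.6933 -0.0826  0.178 ] [ 0.6577 -0.0561  0.178 ] [ 0.6755 -0.0693  0.178 ] 0.04431197052082178 -36.6164268385599
FL [0.5267 0.1623 0.18  ] [0.5411 0.0868 0.18  ] [0.5339 0.1245 0.18  ] 0.07691023122244928
BR [ 0.649  -0.0589  0.18  ] [ 0.6987 -0.0916  0.18  ] [ 0.6739 -0.0752  0.18  ] 0.059492514532695426
BL [0.7344 0.1147 0.18  ] [0.6799 0.0654 0.18  ] [0.7071 0.0901 0.18  ] 0.07353579547620062
FR? [ 0.4824 -0.0238  0.185 ] [ 0.5232 -0.0592  0.185 ] [ 0.5028 -0.0415  0.185 ] 0.05400919247331872
```

The scene view shows the front-right nut's wings clearly higher above its washer (px (237,162) and (254,162), about 2 px higher than on the others), so that is the loose nut. Its axis is near (0.501, -0.040) with the wings at about -38°. The plan is to use the shut gripper as a single pusher, so I'm moving to a hover position first.

Call:
jog_arm([
  {"x":0,"y":10,"z":25,"spin":0.184,"gripper":0},
  {"x":10,"y":25,"z":25,"spin":0.184,"gripper":0},
  {"x":18,"y":25,"z":0,"spin":0.184,"gripper":0},
  {"x":18,"y":25,"z":0,"spin":0.184,"gripper":0},
  {"x":18,"y":25,"z":0,"spin":0.184,"gripper":0},
  {"x":18,"y":25,"z":0,"spin":0.184,"gripper":0},
  {"x":18,"y":25,"z":0,"spin":0.184,"gripper":0},
  {"x":18,"y":25,"z":0,"spin":0.184,"gripper":0},
  {"x":18,"y":25,"z":0,"spin":0.184,"gripper":0},
  {"x":18,"y":25,"z":0,"spin":0.184,"gripper":0},
])

```text
t: 1.35
tcp_pos: [0.3556, -0.2697, 0.2867]
tool_rot: [-3.135, -0.005, 2.248]
ft_force: [-0.0, -0.5, -0.1]
gripper_width: 0.0001
```

Call:
jog_arm([
  {"x":19,"y":24,"z":1,"spin":0.18,"gripper":0},
  {"x":19,"y":24,"z":1,"spin":0.18,"gripper":0},
  {"x":19,"y":24,"z":0,"spin":0.18,"gripper":0},
  {"x":19,"y":24,"z":0,"spin":0.18,"gripper":0},
  {"x":19,"y":24,"z":0,"spin":0.18,"gripper":0},
  {"x":19,"y":24,"z":0,"spin":0.18,"gripper":0},
  {"x":19,"y":24,"z":0,"spin":0.18,"gripper":0},
  {"x":19,"y":24,"z":0,"spin":0.18,"gripper":0},
  {"x":19,"y":24,"z":0,"spin":0.18,"gripper":0},
  {"x":10,"y":10,"z":0,"spin":0.18,"gripper":0},
])

```text
t: 2.6
tcp_pos: [0.5411, -0.0335, 0.2858]
tool_rot: [-3.14, -0.01, -2.172]
ft_force: [-0.5, -0.0, -0.1]
gripper_width: -0.0003
```

Run:
```python
from h import *
s=read_state();print(s["tcp_pos"],s["tool_rot"],s["joint_pos"])
for n in("scene","top"):
    c=read_camera(n)["color"]; cv2.imwrite(f"pics/{n}1.png",c)
    p=s["tcp_pos"];print(n,proj(n,p),proj(n,p-[0,0,.008]))
    if n=="scene": z=cv2.resize(c[100:250,180:340],None,fx=4,fy=4,interpolation=cv2.INTER_CUBIC); cv2.imwrite("pics/s3.png",z)
```

```text
[ 0.54112598 -0.03354927  0.28575503] [-3.13956829 -0.01029129 -2.17195421] [-0.27547804  0.33956219  1.22636472 -0.01039821  1.5770402  -2.81598101]
scene [233.83604644 143.54569935] [233.9138391  145.82238157]
top [283.48196673 171.48623164] [283.19708203 171.97182524]
```

View pics/s3.png

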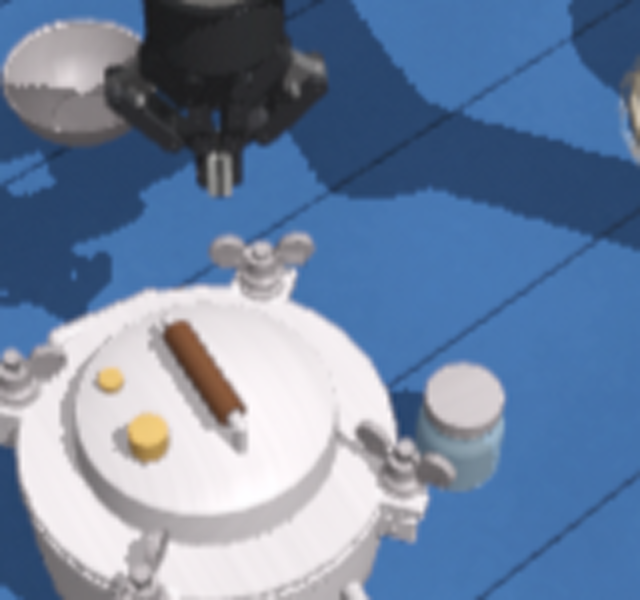

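View pics/top1.png

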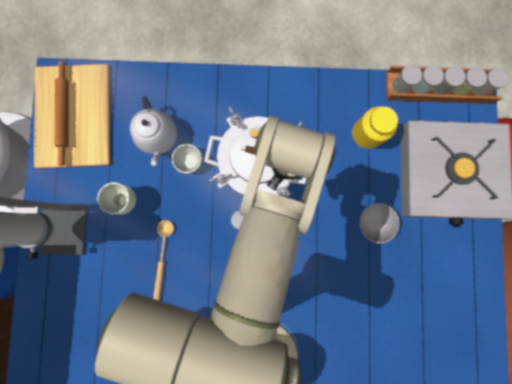

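Call:
jog_arm([
  {"x":-3,"y":-11,"z":0,"spin":-0.06,"gripper":0},
  {"x":0,"y":0,"z":-15,"spin":0,"gripper":0},
  {"x":0,"y":0,"z":-15,"spin":0,"gripper":0},
  {"x":0,"y":0,"z":-15,"spin":0,"gripper":0},
  {"x":0,"y":0,"z":-15,"spin":0,"gripper":0},
  {"x":0,"y":0,"z":-15,"spin":0,"gripper":0},
  {"x":0,"y":0,"z":-10,"spin":0,"gripper":0},
  {"x":0,"y":0,"z":0,"spin":0,"gripper":0},
  {"x":0,"y":0,"z":0,"spin":0,"gripper":0},
  {"x":0,"y":0,"z":0,"spin":0,"gripper":0},
])

```text
t: 3.95
tcp_pos: [0.5352, -0.0569, 0.2018]
tool_rot: [-3.13, -0.009, -2.296]
ft_force: [-0.0, -0.8, 0.8]
gripper_width: -0.0001
```

Run:
```python
from h import *
s=read_state();print(s["tcp_pos"],s["tool_rot"],s["ft_force"])
for n in("scene",):
    c=read_camera(n)["color"]
    z=cv2.resize(c[120:220,200:310],None,fx=6,fy=6,interpolation=cv2.INTER_CUBIC); cv2.imwrite("pics/s4.png",z)
```

```text
[ 0.53523314 -0.05688928  0.2017954 ] [-3.12990888 -0.00852609 -2.2955931 ] [-0.03494421 -0.77569814  0.78408918]
```

View pics/s4.png

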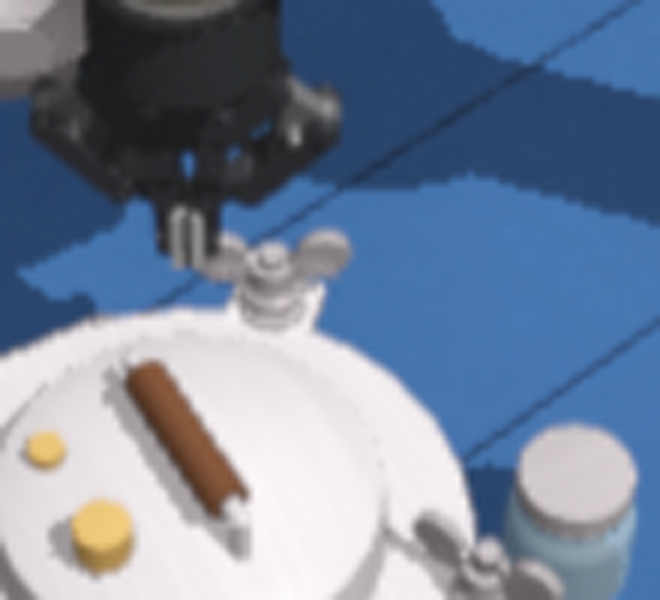

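Call:
jog_arm([
  {"x":3,"y":10,"z":0,"spin":0,"gripper":0},
  {"x":0,"y":0,"z":0,"spin":0,"gripper":0},
  {"x":0,"y":0,"z":-5,"spin":0,"gripper":0},
  {"x":0,"y":0,"z":-5,"spin":0,"gripper":0},
  {"x":0,"y":0,"z":0,"spin":0,"gripper":0},
  {"x":0,"y":0,"z":0,"spin":0,"gripper":0},
  {"x":0,"y":0,"z":0,"spin":0,"gripper":0},
  {"x":0,"y":0,"z":0,"spin":0,"gripper":0},
  {"x":0,"y":0,"z":0,"spin":0,"gripper":0},
  {"x":0,"y":0,"z":0,"spin":0,"gripper":0},
])

```text
t: 5.25
tcp_pos: [0.5436, -0.0473, 0.1976]
tool_rot: [-3.112, -0.001, -2.295]
ft_force: [2.3, -0.5, 3.6]
gripper_width: 0.0002
```

```bash
cat > look.py <<'E'
import sys
from h import *
s=read_state();print(s["tcp_pos"].round(4),s["tool_rot"].round(3),s["ft_force"].round(1),s["wrist_torque"].round(2),s["joint_pos"].round(3))
c=read_camera("scene")["color"]
z=cv2.resize(c[130:205,205:295],None,fx=8,fy=8,interpolation=cv2.INTER_CUBIC); cv2.imwrite(f"pics/{sys.argv[1]}.png",z)
E
python3 look.py s5
```

```text
[ 0.5436 -0.0473  0.1976] [-3.112e+00 -1.000e-03 -2.295e+00] [ 2.3 -0.5  3.6] [-0.22 -0.36  0.05] [-0.298  0.397  1.398 -0.014  1.32  -2.712]
```

View pics/s5.png

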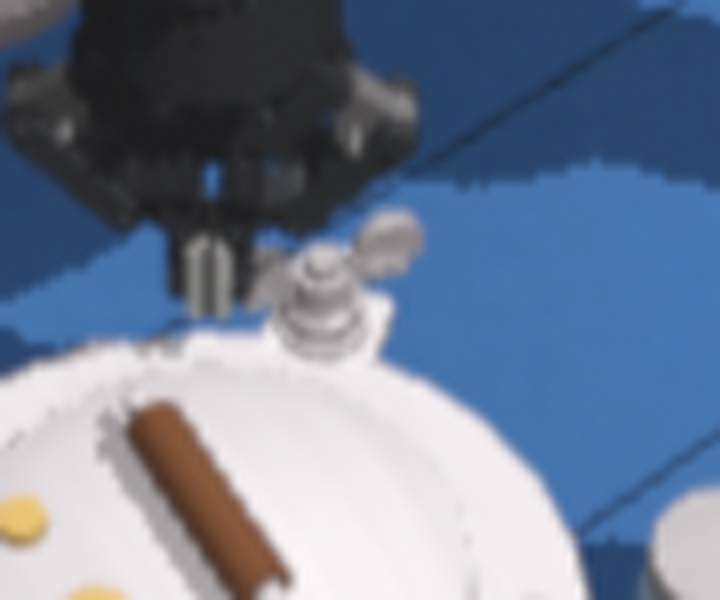

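Call:
jog_arm([
  {"x":0,"y":0,"z":20,"spin":0,"gripper":0},
  {"x":0,"y":0,"z":20,"spin":0,"gripper":0},
  {"x":0,"y":0,"z":10,"spin":-0.18,"gripper":0},
  {"x":-10,"y":0,"z":0,"spin":-0.18,"gripper":0},
  {"x":-10,"y":0,"z":0,"spin":-0.18,"gripper":0},
  {"x":-10,"y":0,"z":0,"spin":-0.18,"gripper":0},
  {"x":-10,"y":0,"z":0,"spin":-0.18,"gripper":0},
  {"x":-10,"y":0,"z":0,"spin":-0.18,"gripper":0},
  {"x":-10,"y":0,"z":0,"spin":-0.18,"gripper":0},
  {"x":-10,"y":0,"z":0,"spin":-0.18,"gripper":0},
])

```text
t: 6.55
tcp_pos: [0.4631, -0.0429, 0.2406]
tool_rot: [-3.128, -0.025, 2.502]
ft_force: [-0.3, -0.5, 0.0]
gripper_width: -0.0002
```

Call:
jog_arm([
  {"x":-10,"y":0,"z":0,"spin":-0.18,"gripper":0},
  {"x":-5,"y":0,"z":0,"spin":-0.18,"gripper":0},
  {"x":0,"y":0,"z":0,"spin":-0.18,"gripper":0},
  {"x":0,"y":0,"z":0,"spin":-0.18,"gripper":0},
  {"x":0,"y":0,"z":0,"spin":-0.18,"gripper":0},
  {"x":0,"y":0,"z":0,"spin":-0.18,"gripper":0},
  {"x":0,"y":0,"z":0,"spin":-0.18,"gripper":0},
  {"x":0,"y":0,"z":0,"spin":0,"gripper":0},
  {"x":0,"y":0,"z":0,"spin":0,"gripper":0},
  {"x":0,"y":0,"z":0,"spin":0,"gripper":0},
])

```text
t: 7.8
tcp_pos: [0.4394, -0.0387, 0.2344]
tool_rot: [-3.105, -0.039, 1.206]
ft_force: [-0.3, -0.1, 0.1]
gripper_width: -0.0001
```

```bash
python3 look.py s6
```

```text
[ 0.4394 -0.0387  0.2344] [-3.105 -0.039  1.206] [-0.3 -0.1  0.1] [-0.03 -0.04 -0.04] [-0.38   0.205  1.572  0.039  1.402 -0.023]
```

View pics/s6.png

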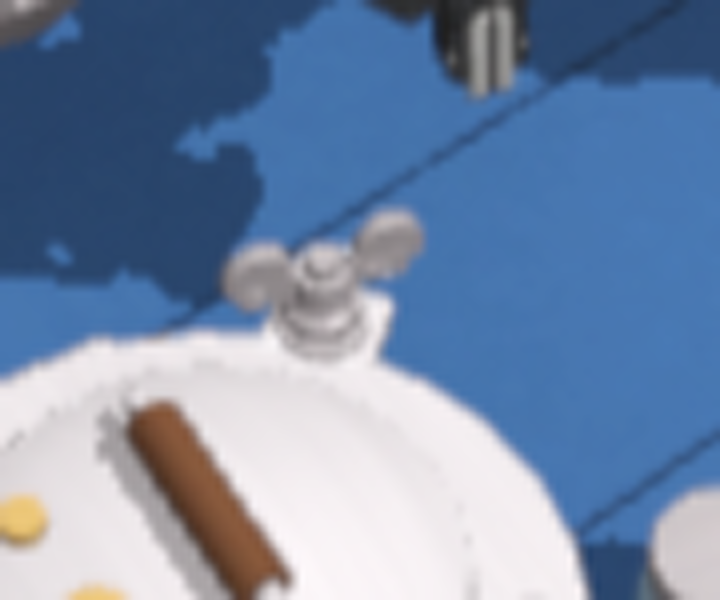

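```bash
cat > wing.py <<'E'
import sys
from h import *
# crop px of two wing centres in 8x look crop
a=[float(v) for v in sys.argv[1:6]]
A=cast("scene",(205+a[0]/8,130+a[1]/8),a[4]);B=cast("scene",(205+a[2]/8,130+a[3]/8),a[4])
print(A.round(4),B.round(4),"mid",((A+B)/2).round(4),"len",np.linalg.norm(A-B).round(4),"ang",np.degrees(np.arctan2(B[1]-A[1],B[0]-A[0])).round(1))
E
python3 wing.py 260 275 390 242 .185; python3 wing.py 260 275 390 242 .183
```

```text
[ 0.5233 -0.0444  0.185 ] [ 0.4826 -0.0282  0.185 ] mid [ 0.503  -0.0363  0.185 ] len 0.0437 ang 158.3
[ 0.5223 -0.0457  0.183 ] [ 0.4815 -0.0295  0.183 ] mid [ 0.5019 -0.0376  0.183 ] len 0.0438 ang 158.3
```

Call:
jog_arm([
  {"x":10,"y":-4,"z":0,"spin":0,"gripper":0},
  {"x":8,"y":-4,"z":0,"spin":0,"gripper":0},
  {"x":0,"y":0,"z":0,"spin":0,"gripper":0},
  {"x":0,"y":0,"z":-8,"spin":0,"gripper":0},
  {"x":0,"y":0,"z":-8,"spin":0,"gripper":0},
  {"x":0,"y":0,"z":-8,"spin":0,"gripper":0},
  {"x":0,"y":0,"z":0,"spin":0,"gripper":0},
  {"x":0,"y":0,"z":0,"spin":0,"gripper":0},
  {"x":0,"y":0,"z":0,"spin":0,"gripper":0},
  {"x":0,"y":0,"z":0,"spin":0,"gripper":0},
])

```text
t: 9.1
tcp_pos: [0.4586, -0.0472, 0.2085]
tool_rot: [-3.105, -0.039, 1.208]
ft_force: [-0.3, 0.1, -1.0]
gripper_width: -0.0003
```

Call:
jog_arm([
  {"x":4,"y":-1,"z":0,"spin":0,"gripper":0},
  {"x":0,"y":0,"z":0,"spin":0,"gripper":0},
  {"x":0,"y":0,"z":-8,"spin":0,"gripper":0},
  {"x":0,"y":0,"z":-8,"spin":0,"gripper":0},
  {"x":0,"y":0,"z":-8,"spin":0,"gripper":0},
  {"x":0,"y":0,"z":-2,"spin":0,"gripper":0},
  {"x":0,"y":0,"z":0,"spin":0,"gripper":0},
  {"x":0,"y":0,"z":0,"spin":0,"gripper":0},
  {"x":0,"y":0,"z":0,"spin":0,"gripper":0},
  {"x":0,"y":0,"z":0,"spin":0,"gripper":0},
])

```text
t: 10.35
tcp_pos: [0.463, -0.0483, 0.1807]
tool_rot: [-3.105, -0.039, 1.208]
ft_force: [-0.0, 0.1, -0.1]
gripper_width: 0.0
```

```bash
python3 look.py s7
```

```text
[ 0.463  -0.0483  0.1807] [-3.105 -0.039  1.208] [-0.   0.1 -0.1] [-0.01 -0.02  0.04] [-0.38   0.302  1.605  0.04   1.272 -0.031]
```

View pics/s7.png

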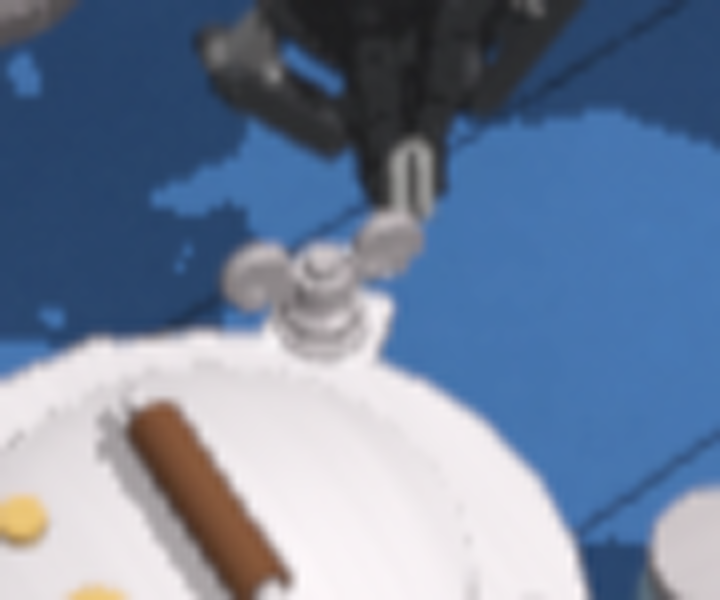

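```bash
cat > plan.py <<'E'
# plan.py Ax Ay w_end_deg nrows stepdeg [r] [d]: from present pose, rows along arc. w from present yaw
import sys
from h import *
A=np.array([float(sys.argv[1]),float(sys.argv[2])]);N=int(sys.argv[3]);st=float(sys.argv[4])
r=float(sys.argv[5]) if len(sys.argv)>5 else 32; d=float(sys.argv[6]) if len(sys.argv)>6 else 14
s=read_state();p=s["tcp_pos"][:2]*1e3;yaw=np.degrees(s["tool_rot"][2])
q=p-A
for o in (90,-90):
    w=np.radians(yaw+o);W=np.array([np.cos(w),np.sin(w)]);n=np.array([-W[1],W[0]])
    if q@W>0: break
print("w",np.degrees(w).round(1),"along",(q@W).round(1),"perp",(q@n).round(1),"z",s["tcp_pos"][2].round(4),"F",s["ft_force"].round(1))
a0,b0=q@W,q@n
cur=p
for i in range(1,N+1):
    ww=w-np.radians(st)*i;W=np.array([np.cos(ww),np.sin(ww)]);n=np.array([-W[1],W[0]])
    k=min(1,i/4);t=A+W*(a0+(r-a0)*k)+n*(b0+(d-b0)*k)
    print((t-cur).round(1));cur=t
print("spin",-np.radians(st).round(3))
E
python3 plan.py 502 -39 8 9
```

```text
w 159.2 along 33.2 perp 22.6 z 0.1807 F [ 0.2 -0.9 -0.8]
[0.3 7.9]
[1.8 7.6]
[3.2 6.9]
[4.4 6. ]
[3.3 4.3]
[4.  3.8]
[4.5 3.1]
[5.  2.3]
spin -0.157
```

Call:
jog_arm([
  {"x":0,"y":8,"z":0,"spin":-0.157,"gripper":0},
  {"x":2,"y":7.5,"z":0,"spin":-0.157,"gripper":0},
  {"x":3,"y":7,"z":0,"spin":-0.157,"gripper":0},
  {"x":4.5,"y":6,"z":0,"spin":-0.157,"gripper":0},
  {"x":3.3,"y":4.3,"z":0,"spin":-0.157,"gripper":0},
  {"x":4,"y":4,"z":0,"spin":-0.157,"gripper":0},
  {"x":0,"y":0,"z":0,"spin":0,"gripper":0},
  {"x":0,"y":0,"z":0,"spin":0,"gripper":0},
  {"x":0,"y":0,"z":0,"spin":0,"gripper":0},
  {"x":0,"y":0,"z":0,"spin":0,"gripper":0},
])

```text
t: 11.65
tcp_pos: [0.4783, -0.0108, 0.1805]
tool_rot: [-3.103, -0.035, 0.243]
ft_force: [-0.0, -0.1, 0.5]
gripper_width: 0.0002
```

```bash
python3 look.py s8;python3 plan.py 502 -39 8 9
```

```text
[ 0.4783 -0.0108  0.1805] [-3.103 -0.035  0.243] [-0.  -0.1  0.5] [-0.02  0.    0.01] [-0.299  0.304  1.603  0.055  1.225  1.011]
w 103.9 along 33.1 perp 16.3 z 0.1805 F [ 0.2 -0.1 -0.2]
[5.3 3.1]
[5.7 2.2]
[5.9 1.2]
[5.9 0.2]
[ 5.5 -0.3]
[ 5.4 -1.1]
[ 5.1 -2. ]
[ 4.7 -2.7]
spin -0.157
```

View pics/s8.png

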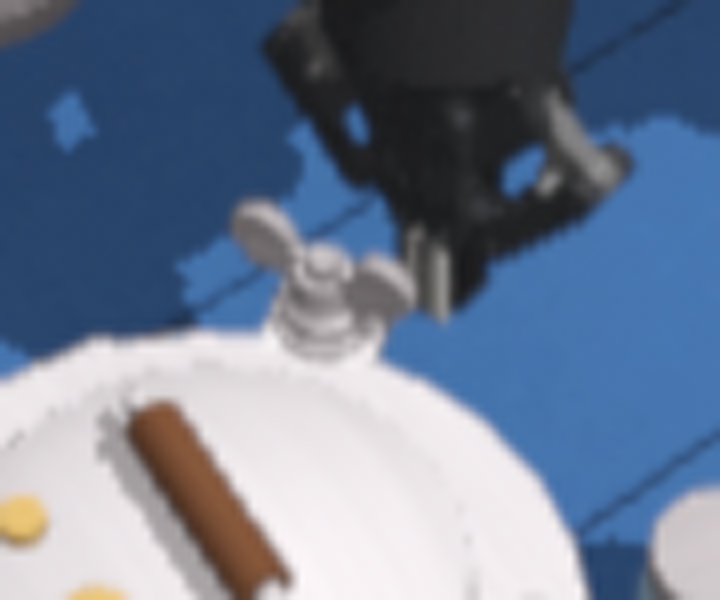

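Call:
jog_arm([
  {"x":5.3,"y":3,"z":0,"spin":-0.157,"gripper":0},
  {"x":5.7,"y":2.2,"z":0,"spin":-0.157,"gripper":0},
  {"x":5.9,"y":1.2,"z":0,"spin":-0.157,"gripper":0},
  {"x":0,"y":0,"z":0,"spin":0,"gripper":0},
  {"x":0,"y":0,"z":0,"spin":0,"gripper":0},
  {"x":-5,"y":5,"z":0,"spin":0,"gripper":0},
  {"x":0,"y":0,"z":0,"spin":0,"gripper":0},
  {"x":0,"y":0,"z":20,"spin":0,"gripper":0},
  {"x":0,"y":0,"z":20,"spin":0,"gripper":0},
  {"x":0,"y":0,"z":5,"spin":0,"gripper":0},
])

```text
t: 12.95
tcp_pos: [0.488, 0.0015, 0.2258]
tool_rot: [-3.101, -0.031, -0.231]
ft_force: [0.5, 0.2, -0.4]
gripper_width: -0.0
```

```bash
python3 look.py s9;python3 plan.py 502 -39 1 9
```

```text
[0.488  0.0015 0.2258] [-3.101 -0.031 -0.231] [ 0.5  0.2 -0.4] [ 0.01 -0.02 -0.01] [-0.262  0.267  1.512  0.042  1.333  1.53 ]
w 76.8 along 36.2 perp 23.0 z 0.2258 F [-0.6 -0.3  0.6]
[ 8.2 -0.1]
spin -0.157
```

View pics/s9.png

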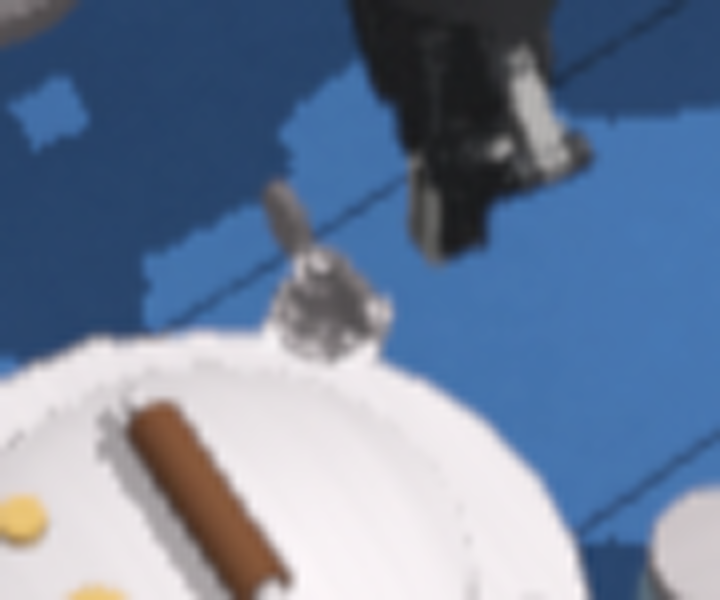

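Call:
jog_arm([
  {"x":0,"y":0,"z":8,"spin":0.18,"gripper":0},
  {"x":-4,"y":-4,"z":3,"spin":0.18,"gripper":0},
  {"x":-4,"y":-8,"z":0,"spin":0.18,"gripper":0},
  {"x":0,"y":-8,"z":0,"spin":0.18,"gripper":0},
  {"x":0,"y":-8,"z":0,"spin":0.18,"gripper":0},
  {"x":4,"y":-8,"z":0,"spin":0.18,"gripper":0},
  {"x":4,"y":-8,"z":0,"spin":0.18,"gripper":0},
  {"x":4,"y":-8,"z":0,"spin":0.18,"gripper":0},
  {"x":4,"y":-8,"z":0,"spin":0.18,"gripper":0},
  {"x":4,"y":-5,"z":0,"spin":0.18,"gripper":0},
])

```text
t: 14.25
tcp_pos: [0.4973, -0.0648, 0.2289]
tool_rot: [-3.091, -0.027, 1.631]
ft_force: [-0.2, -0.9, 1.1]
gripper_width: 0.0004
```

Call:
jog_arm([
  {"x":4,"y":-2,"z":0,"spin":0.18,"gripper":0},
  {"x":4,"y":-2,"z":0,"spin":0.18,"gripper":0},
  {"x":4,"y":-2,"z":0,"spin":0.18,"gripper":0},
  {"x":4,"y":-1,"z":0,"spin":0.18,"gripper":0},
  {"x":4,"y":-1,"z":0,"spin":0.18,"gripper":0},
  {"x":2,"y":0,"z":0,"spin":0.18,"gripper":0},
  {"x":0,"y":0,"z":0,"spin":0.18,"gripper":0},
  {"x":0,"y":0,"z":0,"spin":0,"gripper":0},
  {"x":0,"y":0,"z":0,"spin":0,"gripper":0},
  {"x":0,"y":0,"z":0,"spin":0,"gripper":0},
])

```text
t: 15.5
tcp_pos: [0.5181, -0.073, 0.2204]
tool_rot: [-3.088, -0.039, 2.929]
ft_force: [-0.8, 0.8, 0.8]
gripper_width: -0.0
```

```bash
python3 look.py s10;python3 plan.py 502 -39 1 9
```

```text
[ 0.5181 -0.073   0.2204] [-3.088 -0.039  2.929] [-0.8  0.8  0.8] [0.   0.01 0.04] [-0.338  0.368  1.376 -0.059  1.429 -1.688]
w 257.8 along 29.8 perp 22.9 z 0.2204 F [-0.4 -0.5 -0.2]
[-7.8 -1.8]
spin -0.157
```

View pics/s10.png

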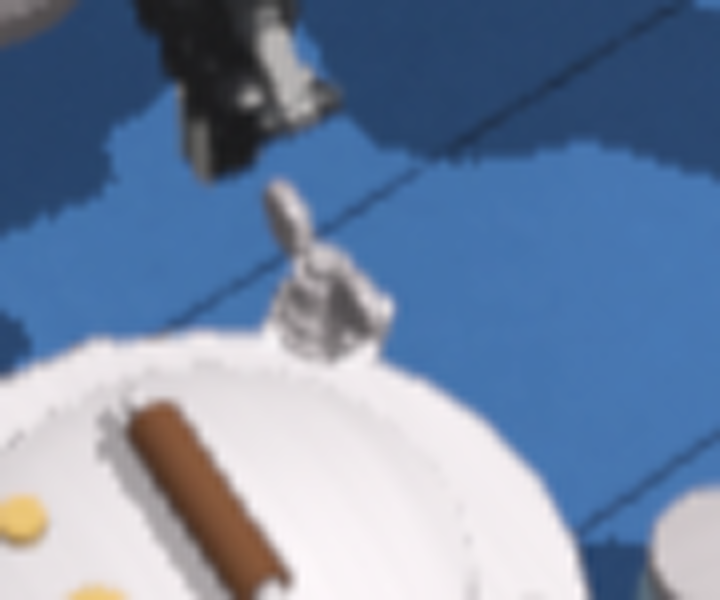

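Call:
jog_arm([
  {"x":1,"y":-2,"z":0,"spin":0,"gripper":0},
  {"x":0,"y":0,"z":0,"spin":0,"gripper":0},
  {"x":0,"y":0,"z":-8,"spin":0,"gripper":0},
  {"x":0,"y":0,"z":-8,"spin":0,"gripper":0},
  {"x":0,"y":0,"z":-8,"spin":0,"gripper":0},
  {"x":0,"y":0,"z":-8,"spin":0,"gripper":0},
  {"x":0,"y":0,"z":-6,"spin":0,"gripper":0},
  {"x":0,"y":0,"z":0,"spin":0,"gripper":0},
  {"x":0,"y":0,"z":0,"spin":0,"gripper":0},
  {"x":0,"y":0,"z":0,"spin":0,"gripper":0},
])

```text
t: 16.8
tcp_pos: [0.5191, -0.0752, 0.1794]
tool_rot: [-3.088, -0.039, 2.927]
ft_force: [0.4, -0.5, -0.4]
gripper_width: -0.0003
```

```bash
python3 look.py s11;python3 plan.py 502 -39 9 10
```

```text
[ 0.5191 -0.0752  0.1794] [-3.088 -0.039  2.927] [ 0.4 -0.5 -0.4] [ 0.04 -0.04  0.09] [-0.341  0.408  1.44  -0.06   1.327 -1.684]
w 257.7 along 31.7 perp 24.4 z 0.1794 F [ 0.1  0.4 -0.3]
[-9.  -1.5]
[-8.9  0.5]
[-8.4  2.4]
[-7.5  4.1]
[-5.1  3.4]
[-4.4  4.2]
[-3.6  4.9]
[-2.7  5.5]
[-1.7  5.8]
spin -0.175
```

View pics/s11.png

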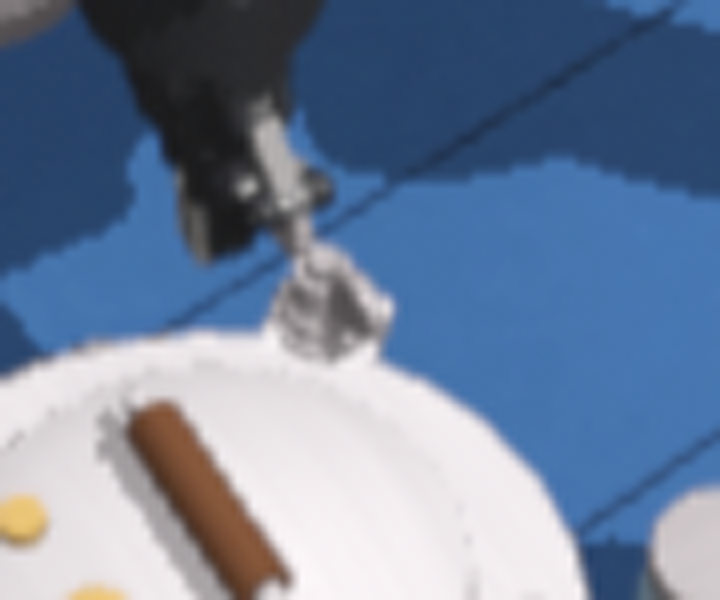

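Call:
jog_arm([
  {"x":-9,"y":-1.5,"z":0,"spin":-0.175,"gripper":0},
  {"x":-9,"y":0.5,"z":0,"spin":-0.175,"gripper":0},
  {"x":-8.4,"y":2.4,"z":0,"spin":-0.175,"gripper":0},
  {"x":-7.5,"y":4,"z":0,"spin":-0.175,"gripper":0},
  {"x":-5,"y":3.4,"z":0,"spin":-0.175,"gripper":0},
  {"x":-4.4,"y":4.2,"z":0,"spin":-0.175,"gripper":0},
  {"x":-3.6,"y":5,"z":0,"spin":-0.175,"gripper":0},
  {"x":-2.7,"y":5.5,"z":0,"spin":-0.175,"gripper":0},
  {"x":-1.5,"y":5.5,"z":0,"spin":-0.175,"gripper":0},
  {"x":0,"y":0,"z":0,"spin":0,"gripper":0},
])

```text
t: 18.1
tcp_pos: [0.4683, -0.0475, 0.1813]
tool_rot: [-3.091, -0.031, 1.302]
ft_force: [-0.6, -0.3, -0.1]
gripper_width: 0.0002
```

```bash
python3 look.py s12;python3 plan.py 502 -39 9 10
```

```text
[ 0.4683 -0.0475  0.1813] [-3.091 -0.031  1.302] [-0.6 -0.3 -0.1] [-0.02 -0.01  0.04] [-0.367  0.318  1.579  0.027  1.298 -0.107]
w 164.7 along 30.1 perp 17.2 z 0.1813 F [-0.   0.3  0.5]
[-1.1  6.9]
[0.3 7. ]
[1.7 6.8]
[3.  6.3]
[3.6 4.9]
[4.4 4.2]
[5.1 3.3]
[5.6 2.4]
[5.9 1.4]
spin -0.175
```

View pics/s12.png

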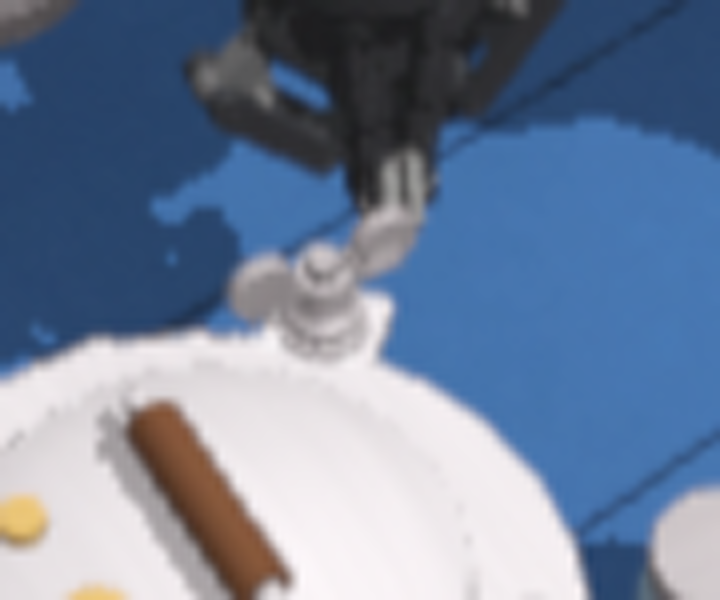

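Call:
jog_arm([
  {"x":-1,"y":6.5,"z":0,"spin":-0.17,"gripper":0},
  {"x":0.3,"y":7,"z":0,"spin":-0.17,"gripper":0},
  {"x":1.7,"y":6.8,"z":0,"spin":-0.17,"gripper":0},
  {"x":3,"y":6.3,"z":0,"spin":-0.17,"gripper":0},
  {"x":3.6,"y":5,"z":0,"spin":-0.17,"gripper":0},
  {"x":4.4,"y":4.2,"z":0,"spin":-0.17,"gripper":0},
  {"x":5,"y":3.3,"z":0,"spin":-0.17,"gripper":0},
  {"x":5.5,"y":2.4,"z":0,"spin":-0.17,"gripper":0},
  {"x":5,"y":1,"z":0,"spin":-0.17,"gripper":0},
  {"x":0,"y":0,"z":0,"spin":0,"gripper":0},
])

```text
t: 19.4
tcp_pos: [0.4962, -0.0056, 0.181]
tool_rot: [-3.093, -0.025, -0.236]
ft_force: [-0.2, 0.3, 0.1]
gripper_width: -0.0002
```

```bash
python3 look.py s13;python3 plan.py 502 -39 2 10
```

```text
[ 0.4962 -0.0056  0.181 ] [-3.093 -0.025 -0.236] [-0.2  0.3  0.1] [-0.05  0.    0.02] [-0.276  0.327  1.565  0.053  1.226  1.513]
w 76.5 along 31.0 perp 13.5 z 0.181 F [-0.6  0.4 -0.7]
[5.9 0.8]
[ 5.9 -0.2]
spin -0.175
```

View pics/s13.png

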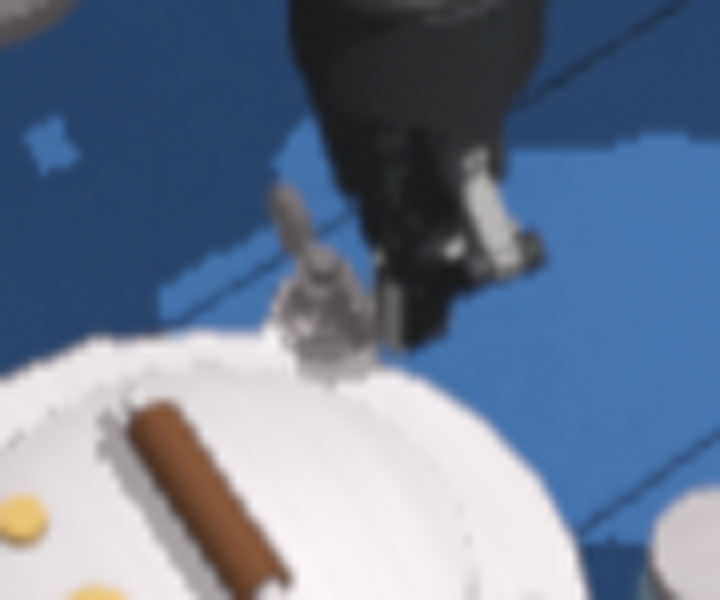

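Call:
jog_arm([
  {"x":-6,"y":3,"z":0,"spin":0,"gripper":0},
  {"x":0,"y":0,"z":0,"spin":0,"gripper":0},
  {"x":0,"y":0,"z":20,"spin":0,"gripper":0},
  {"x":0,"y":0,"z":20,"spin":0,"gripper":0},
  {"x":0,"y":0,"z":10,"spin":0.18,"gripper":0},
  {"x":0,"y":-8,"z":3,"spin":0.18,"gripper":0},
  {"x":0,"y":-8,"z":0,"spin":0.18,"gripper":0},
  {"x":0,"y":-8,"z":0,"spin":0.18,"gripper":0},
  {"x":4,"y":-8,"z":0,"spin":0.18,"gripper":0},
  {"x":4,"y":-8,"z":0,"spin":0.18,"gripper":0},
])

```text
t: 20.7
tcp_pos: [0.4967, -0.0439, 0.2369]
tool_rot: [-3.095, -0.028, 0.897]
ft_force: [0.3, -0.9, 0.1]
gripper_width: 0.0002
```

Target now is (0.519, -0.077) with yaw 2.93.

Call:
jog_arm([
  {"x":3,"y":-4,"z":0,"spin":0.18,"gripper":0},
  {"x":3,"y":-4,"z":0,"spin":0.18,"gripper":0},
  {"x":3,"y":-4,"z":0,"spin":0.18,"gripper":0},
  {"x":3,"y":-4,"z":0,"spin":0.18,"gripper":0},
  {"x":3,"y":-4,"z":0,"spin":0.18,"gripper":0},
  {"x":2,"y":-3,"z":0,"spin":0.18,"gripper":0},
  {"x":2,"y":-2,"z":0,"spin":0.18,"gripper":0},
  {"x":2,"y":-1,"z":0,"spin":0.18,"gripper":0},
  {"x":1,"y":0,"z":0,"spin":0.18,"gripper":0},
  {"x":0,"y":0,"z":0,"spin":0.18,"gripper":0},
])

```text
t: 21.95
tcp_pos: [0.5191, -0.0723, 0.2371]
tool_rot: [-3.096, -0.028, 2.772]
ft_force: [-0.8, 0.4, -0.3]
gripper_width: 0.0001
```

Call:
jog_arm([
  {"x":1,"y":-3,"z":0,"spin":0.1,"gripper":0},
  {"x":0,"y":0,"z":0,"spin":0,"gripper":0},
  {"x":0,"y":0,"z":-10,"spin":0,"gripper":0},
  {"x":0,"y":0,"z":-10,"spin":0,"gripper":0},
  {"x":0,"y":0,"z":-10,"spin":0,"gripper":0},
  {"x":0,"y":0,"z":-10,"spin":0,"gripper":0},
  {"x":0,"y":0,"z":-10,"spin":0,"gripper":0},
  {"x":0,"y":0,"z":-4,"spin":0,"gripper":0},
  {"x":0,"y":0,"z":0,"spin":0,"gripper":0},
  {"x":0,"y":0,"z":0,"spin":0,"gripper":0},
])

```text
t: 23.2
tcp_pos: [0.5195, -0.0751, 0.1788]
tool_rot: [-3.096, -0.03, 2.875]
ft_force: [0.2, -0.4, 1.0]
gripper_width: 0.0002
```

```bash
python3 look.py s14;python3 plan.py 502 -39 9 10 32 16
```

```text
[ 0.5195 -0.0751  0.1788] [-3.096 -0.03   2.875] [ 0.2 -0.4  1. ] [-0.02 -0.1   0.05] [-0.346  0.406  1.445 -0.049  1.318 -1.639]
w 254.7 along 30.3 perp 26.4 z 0.1788 F [-0.3 -0.4 -0.5]
[-9.1 -1.8]
[-9.1  0.3]
[-8.7  2.2]
[-7.9  4.1]
[-5.2  3.5]
[-4.5  4.3]
[-3.7  5. ]
[-2.8  5.6]
[-1.8  6. ]
spin -0.175
```

View pics/s14.png

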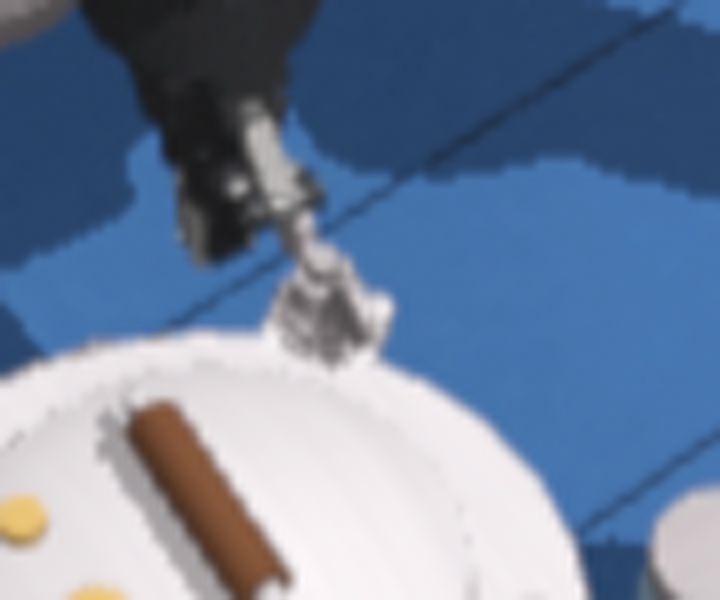

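Call:
jog_arm([
  {"x":-9,"y":-1.5,"z":0,"spin":-0.175,"gripper":0},
  {"x":-9,"y":0.3,"z":0,"spin":-0.175,"gripper":0},
  {"x":-8.6,"y":2.3,"z":0,"spin":-0.175,"gripper":0},
  {"x":-7.8,"y":4,"z":0,"spin":-0.175,"gripper":0},
  {"x":-5.2,"y":3.5,"z":0,"spin":-0.175,"gripper":0},
  {"x":-4.5,"y":4.3,"z":0,"spin":-0.175,"gripper":0},
  {"x":-3.6,"y":5,"z":0,"spin":-0.175,"gripper":0},
  {"x":-2.7,"y":5.5,"z":0,"spin":-0.175,"gripper":0},
  {"x":-1.5,"y":5.5,"z":0,"spin":-0.175,"gripper":0},
  {"x":0,"y":0,"z":0,"spin":0,"gripper":0},
])

```text
t: 24.5
tcp_pos: [0.4683, -0.0476, 0.1819]
tool_rot: [-3.102, -0.02, 1.25]
ft_force: [0.0, -0.3, 0.1]
gripper_width: -0.0007
```

```bash
python3 look.py s15;python3 plan.py 502 -39 9 9 32 14
```

```text
[ 0.4683 -0.0476  0.1819] [-3.102 -0.02   1.25 ] [ 0.  -0.3  0.1] [ 0.02 -0.03 -0.  ] [-0.364  0.313  1.584  0.02   1.285 -0.049]
w 161.7 along 29.2 perp 18.8 z 0.1819 F [-0.  -0.9 -0.1]
[-1.   6.8]
[0.3 6.8]
[1.5 6.7]
[2.8 6.3]
[3.2 4.5]
[3.8 3.9]
[4.4 3.3]
[4.8 2.6]
[5.2 1.8]
spin -0.157
```

View pics/s15.png

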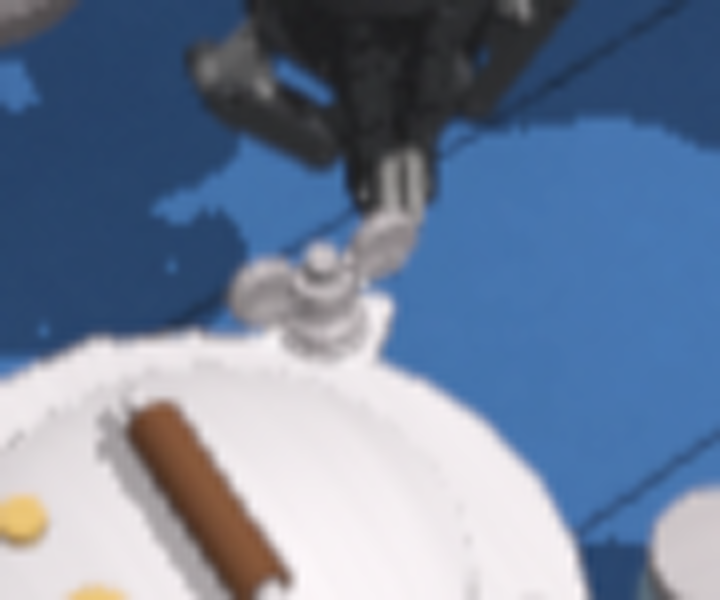

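Call:
jog_arm([
  {"x":-1,"y":6.5,"z":0,"spin":-0.157,"gripper":0},
  {"x":0.3,"y":6.8,"z":0,"spin":-0.157,"gripper":0},
  {"x":1.5,"y":6.7,"z":0,"spin":-0.157,"gripper":0},
  {"x":2.8,"y":6.3,"z":0,"spin":-0.157,"gripper":0},
  {"x":3.2,"y":4.5,"z":0,"spin":-0.157,"gripper":0},
  {"x":3.8,"y":4,"z":0,"spin":-0.157,"gripper":0},
  {"x":4.3,"y":3.3,"z":0,"spin":-0.157,"gripper":0},
  {"x":3,"y":2,"z":0,"spin":-0.1,"gripper":0},
  {"x":3,"y":1.5,"z":0,"spin":-0.1,"gripper":0},
  {"x":0,"y":0,"z":0,"spin":0,"gripper":0},
])

```text
t: 25.8
tcp_pos: [0.4898, -0.0071, 0.1821]
tool_rot: [-3.105, -0.016, -0.051]
ft_force: [-1.2, 0.2, 1.1]
gripper_width: -0.0002
```

```bash
python3 look.py s16;python3 plan.py 502 -39 2 5 32 14
```

```text
[ 0.4898 -0.0071  0.1821] [-3.105 -0.016 -0.051] [-1.2  0.2  1.1] [-0.04  0.05 -0.02] [-0.278  0.323  1.568  0.042  1.244  1.331]
w 87.1 along 31.2 perp 13.8 z 0.1821 F [-1.4 -0.  -0.8]
[2.8 1.2]
[2.9 0.9]
spin -0.087
```

View pics/s16.png

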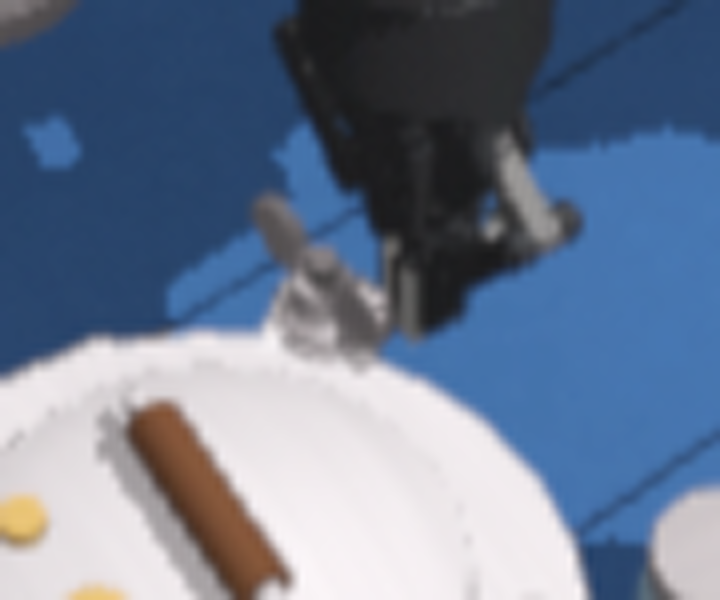

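Call:
jog_arm([
  {"x":2.8,"y":1,"z":0,"spin":-0.087,"gripper":0},
  {"x":2.8,"y":0.8,"z":0,"spin":-0.087,"gripper":0},
  {"x":2.8,"y":0.5,"z":0,"spin":-0.087,"gripper":0},
  {"x":0,"y":0,"z":0,"spin":0,"gripper":0},
  {"x":-6,"y":2,"z":0,"spin":0,"gripper":0},
  {"x":0,"y":0,"z":0,"spin":0,"gripper":0},
  {"x":0,"y":0,"z":20,"spin":0,"gripper":0},
  {"x":0,"y":0,"z":20,"spin":0,"gripper":0},
  {"x":0,"y":0,"z":10,"spin":0.18,"gripper":0},
  {"x":0,"y":-5,"z":0,"spin":0.18,"gripper":0},
])

```text
t: 27.1
tcp_pos: [0.4908, -0.008, 0.2343]
tool_rot: [-3.105, -0.017, 0.076]
ft_force: [-0.6, -0.2, -0.5]
gripper_width: 0.0003
```

```bash
python3 look.py s17
```

```text
[ 0.4908 -0.008   0.2343] [-3.105 -0.017  0.076] [-0.6 -0.2 -0.5] [-0.05  0.01  0.03] [-0.279  0.276  1.473  0.04   1.391  1.208]
```

View pics/s17.png

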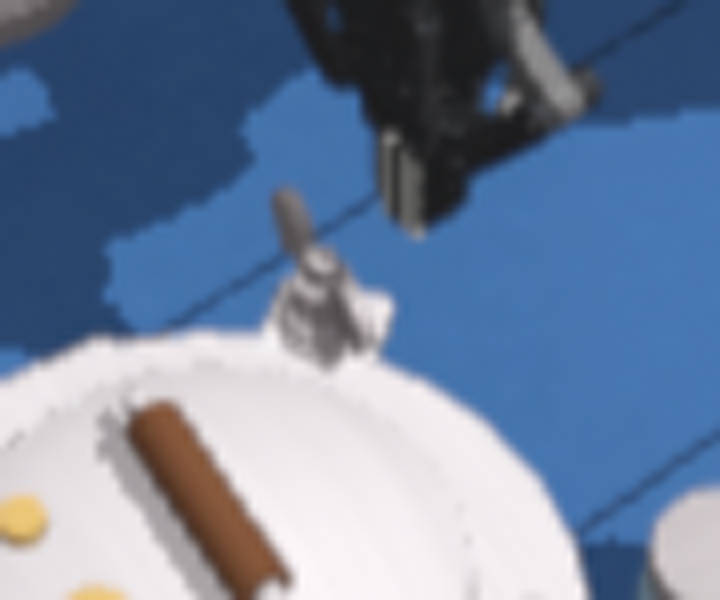

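Call:
jog_arm([
  {"x":0,"y":-7,"z":0,"spin":0.18,"gripper":0},
  {"x":0,"y":-7,"z":0,"spin":0.18,"gripper":0},
  {"x":0,"y":-8,"z":0,"spin":0.18,"gripper":0},
  {"x":4,"y":-8,"z":0,"spin":0.18,"gripper":0},
  {"x":4,"y":-8,"z":0,"spin":0.18,"gripper":0},
  {"x":4,"y":-8,"z":0,"spin":0.18,"gripper":0},
  {"x":4,"y":-8,"z":0,"spin":0.18,"gripper":0},
  {"x":4,"y":-4,"z":0,"spin":0.18,"gripper":0},
  {"x":3,"y":-2,"z":0,"spin":0.18,"gripper":0},
  {"x":3,"y":0,"z":0,"spin":0.18,"gripper":0},
])

```text
t: 28.4
tcp_pos: [0.5168, -0.0707, 0.2333]
tool_rot: [-3.105, -0.016, 1.913]
ft_force: [0.1, 0.7, 0.4]
gripper_width: 0.0002
```

Call:
jog_arm([
  {"x":0,"y":0,"z":0,"spin":0.18,"gripper":0},
  {"x":0,"y":0,"z":0,"spin":0.18,"gripper":0},
  {"x":0,"y":0,"z":0,"spin":0.18,"gripper":0},
  {"x":0,"y":0,"z":0,"spin":0.18,"gripper":0},
  {"x":0,"y":0,"z":0,"spin":0.1,"gripper":0},
  {"x":0,"y":0,"z":0,"spin":0,"gripper":0},
  {"x":0,"y":0,"z":0,"spin":0,"gripper":0},
  {"x":0,"y":0,"z":0,"spin":0,"gripper":0},
  {"x":0,"y":0,"z":0,"spin":0,"gripper":0},
  {"x":0,"y":0,"z":0,"spin":0,"gripper":0},
])

```text
t: 29.65
tcp_pos: [0.5165, -0.0705, 0.2324]
tool_rot: [-3.105, -0.016, 2.742]
ft_force: [0.7, -0.2, 0.0]
gripper_width: -0.0001
```

Call:
jog_arm([
  {"x":3,"y":-5,"z":0,"spin":0.12,"gripper":0},
  {"x":0,"y":0,"z":0,"spin":0,"gripper":0},
  {"x":0,"y":0,"z":-10,"spin":0,"gripper":0},
  {"x":0,"y":0,"z":-10,"spin":0,"gripper":0},
  {"x":0,"y":0,"z":-10,"spin":0,"gripper":0},
  {"x":0,"y":0,"z":-10,"spin":0,"gripper":0},
  {"x":0,"y":0,"z":-10,"spin":0,"gripper":0},
  {"x":0,"y":0,"z":-2,"spin":0,"gripper":0},
  {"x":0,"y":0,"z":0,"spin":0,"gripper":0},
  {"x":0,"y":0,"z":0,"spin":0,"gripper":0},
])

```text
t: 30.9
tcp_pos: [0.5191, -0.0751, 0.1761]
tool_rot: [-3.105, -0.017, 2.858]
ft_force: [0.4, 0.7, 0.9]
gripper_width: -0.0004
```

```bash
python3 look.py s18;python3 plan.py 502 -39 9 5 32 14
```

```text
[ 0.5191 -0.0751  0.1761] [-3.105 -0.017  2.858] [0.4 0.7 0.9] [-0.03 -0.04 -0.01] [-0.351  0.402  1.459 -0.039  1.296 -1.628]
w 253.8 along 29.9 perp 26.5 z 0.1762 F [0.6 0.9 0.7]
[-6.3 -0.7]
[-6.3  0.1]
[-6.2  0.9]
[-5.9  1.7]
[-2.9  0.8]
[-2.9  1. ]
[-2.8  1.3]
[-2.6  1.5]
[-2.5  1.8]
spin -0.087
```

View pics/s18.png

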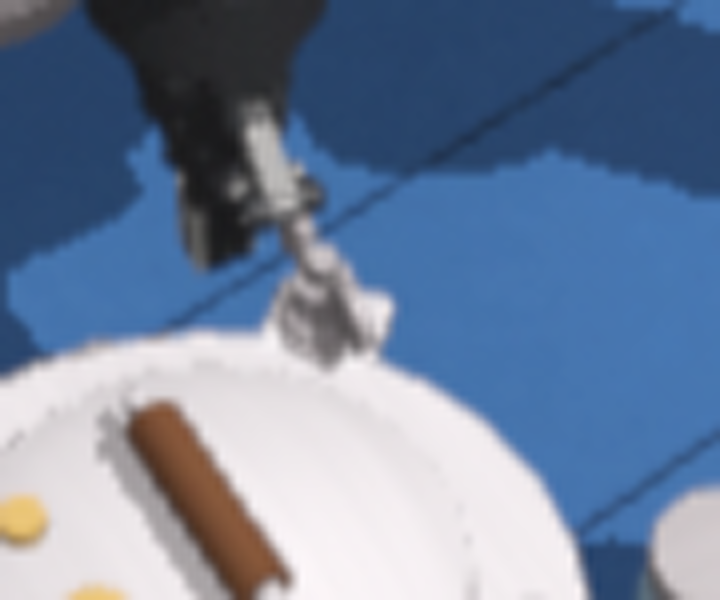

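Call:
jog_arm([
  {"x":-6,"y":-0.7,"z":0,"spin":-0.087,"gripper":0},
  {"x":-5,"y":0.1,"z":0,"spin":-0.087,"gripper":0},
  {"x":-4,"y":0.7,"z":0,"spin":-0.087,"gripper":0},
  {"x":-3,"y":0.6,"z":0,"spin":-0.087,"gripper":0},
  {"x":-2.9,"y":0.8,"z":0,"spin":-0.087,"gripper":0},
  {"x":-2.9,"y":1,"z":0,"spin":-0.087,"gripper":0},
  {"x":-2.8,"y":1.3,"z":0,"spin":-0.087,"gripper":0},
  {"x":-2.6,"y":1.5,"z":0,"spin":-0.087,"gripper":0},
  {"x":-2.5,"y":1.8,"z":0,"spin":-0.087,"gripper":0},
  {"x":-2.4,"y":2,"z":0,"spin":-0.087,"gripper":0},
])

```text
t: 32.2
tcp_pos: [0.4864, -0.0686, 0.1793]
tool_rot: [-3.106, -0.005, 1.959]
ft_force: [0.3, -1.7, -1.3]
gripper_width: 0.0002
```

```bash
python3 look.py s19;python3 plan.py 502 -39 10 5 32 14
```

```text
[ 0.4864 -0.0686  0.1793] [-3.106 -0.005  1.959] [ 0.3 -1.7 -1.3] [-0.3  -0.06  0.03] [-0.371  0.349  1.536 -0.022  1.286 -0.753]
w 202.1 along 25.7 perp 21.3 z 0.1793 F [-0.3 -1.  -0.6]
[-4.5  2.8]
[-4.1  3.3]
[-3.7  3.8]
[-3.2  4.3]
[-1.2  2.8]
[-1.   2.9]
[-0.7  3. ]
[-0.4  3. ]
[-0.2  3. ]
[0.1 3. ]
spin -0.087
```

View pics/s19.png

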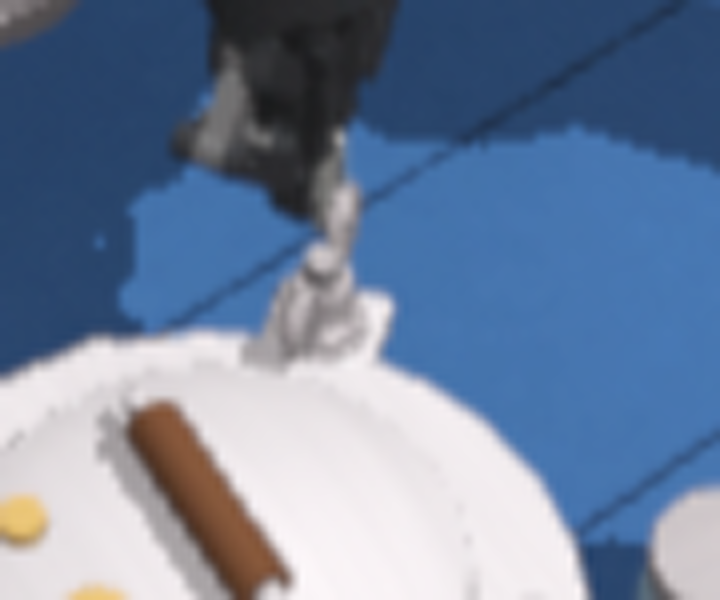

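Call:
jog_arm([
  {"x":-3.5,"y":2.2,"z":0,"spin":-0.03,"gripper":0},
  {"x":-3.5,"y":2.5,"z":0,"spin":-0.06,"gripper":0},
  {"x":-3,"y":2.8,"z":0,"spin":-0.087,"gripper":0},
  {"x":-2.5,"y":3,"z":0,"spin":-0.087,"gripper":0},
  {"x":-1.5,"y":3,"z":0,"spin":-0.087,"gripper":0},
  {"x":-1,"y":3,"z":0,"spin":-0.087,"gripper":0},
  {"x":-0.7,"y":3,"z":0,"spin":-0.087,"gripper":0},
  {"x":-0.4,"y":3,"z":0,"spin":-0.087,"gripper":0},
  {"x":-0.2,"y":3,"z":0,"spin":-0.087,"gripper":0},
  {"x":0.1,"y":3,"z":0,"spin":-0.087,"gripper":0},
])

```text
t: 33.5
tcp_pos: [0.469, -0.0397, 0.1807]
tool_rot: [-3.109, -0.001, 1.149]
ft_force: [0.1, -1.0, -0.7]
gripper_width: -0.0
```

```bash
python3 look.py s20;python3 plan.py 502 -39 10 5 32 14
```

```text
[ 0.469  -0.0397  0.1807] [-3.109e+00 -1.000e-03  1.149e+00] [ 0.1 -1.  -0.7] [-0.27  0.05 -0.04] [-0.339  0.313  1.588  0.003  1.273  0.082]
w 155.7 along 29.9 perp 14.0 z 0.1807 F [-0.6 -1.3 -0.9]
[-0.4  3.1]
[-0.1  3.2]
[0.2 3.2]
[0.5 3.2]
[1.2 2.8]
[1.4 2.7]
[1.7 2.5]
[1.9 2.4]
[2.1 2.2]
[2.3 2. ]
spin -0.087
```

View pics/s20.png

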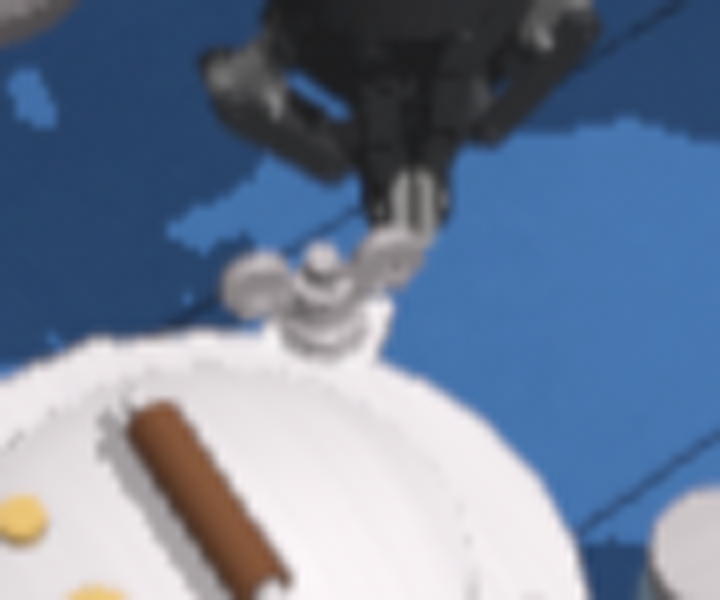

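Call:
jog_arm([
  {"x":-0.3,"y":2.5,"z":0,"spin":-0.07,"gripper":0},
  {"x":-0.1,"y":2.5,"z":0,"spin":-0.07,"gripper":0},
  {"x":0.2,"y":2.5,"z":0,"spin":-0.07,"gripper":0},
  {"x":0.4,"y":2.5,"z":0,"spin":-0.07,"gripper":0},
  {"x":0.8,"y":2.4,"z":0,"spin":-0.07,"gripper":0},
  {"x":1,"y":2.3,"z":0,"spin":-0.07,"gripper":0},
  {"x":1.2,"y":2.2,"z":0,"spin":-0.07,"gripper":0},
  {"x":0,"y":0,"z":0,"spin":0,"gripper":0},
  {"x":0,"y":0,"z":0,"spin":0,"gripper":0},
  {"x":0,"y":0,"z":0,"spin":0,"gripper":0},
])

```text
t: 34.8
tcp_pos: [0.4657, -0.0314, 0.1813]
tool_rot: [-3.115, 0.026, 0.656]
ft_force: [-0.6, -2.1, 0.2]
gripper_width: 0.0001
```

```bash
python3 look.py s21;python3 plan.py 502 -39 10 4 32 14
```

```text
[ 0.4657 -0.0314  0.1813] [-3.115  0.026  0.656] [-0.6 -2.1  0.2] [-0.19  0.06 -0.01] [-0.318  0.308  1.593 -0.007  1.278  0.599]
w 127.6 along 28.2 perp 24.1 z 0.1813 F [-0.5 -1.7 -0.8]
[2.2 4.7]
[2.7 4.4]
[3.1 4.1]
[3.5 3.7]
[1.8 1.7]
[1.9 1.5]
[2.  1.4]
[2.1 1.3]
[2.2 1.1]
[2.2 1. ]
spin -0.07
```

View pics/s21.png

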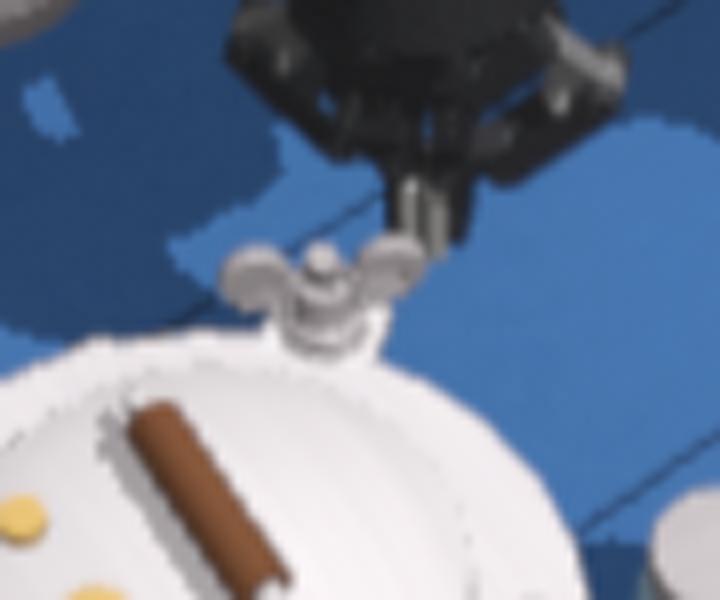

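```bash
python3 wing.py 255 277 395 260 .178; python3 wing.py 257 283 393 254 .178
# s20 vs s21
```

```text
[ 0.5215 -0.0493  0.178 ] [ 0.4824 -0.0258  0.178 ] mid [ 0.5019 -0.0376  0.178 ] len 0.0455 ang 148.9
[ 0.5225 -0.047   0.178 ] [ 0.4813 -0.0282  0.178 ] mid [ 0.5019 -0.0376  0.178 ] len 0.0453 ang 155.5
```

Call:
jog_arm([
  {"x":-1,"y":-6,"z":0,"spin":0,"gripper":0},
  {"x":0,"y":-2,"z":0,"spin":0.12,"gripper":0},
  {"x":0,"y":0,"z":0,"spin":0.12,"gripper":0},
  {"x":0,"y":0,"z":0,"spin":0.12,"gripper":0},
  {"x":0,"y":0,"z":0,"spin":0,"gripper":0},
  {"x":1,"y":1.6,"z":0,"spin":0,"gripper":0},
  {"x":1,"y":1.6,"z":0,"spin":0,"gripper":0},
  {"x":0,"y":0,"z":0,"spin":0,"gripper":0},
  {"x":0,"y":0,"z":0,"spin":0,"gripper":0},
  {"x":0,"y":0,"z":0,"spin":0,"gripper":0},
])

```text
t: 36.1
tcp_pos: [0.4673, -0.0366, 0.1815]
tool_rot: [-3.115, 0.024, 1.022]
ft_force: [-0.4, -0.3, 0.5]
gripper_width: -0.0
```

```bash
python3 look.py s22;python3 plan.py 502 -38 1 4 32 14
```

```text
[ 0.4673 -0.0366  0.1815] [-3.115  0.024  1.022] [-0.4 -0.3  0.5] [ 0.03 -0.01  0.03] [-0.322  0.31   1.589 -0.018  1.274  0.232]
w 148.6 along 30.3 perp 16.9 z 0.1814 F [-0.1 -0.2 -0.4]
[0.3 3.2]
spin -0.07
```

View pics/s22.png

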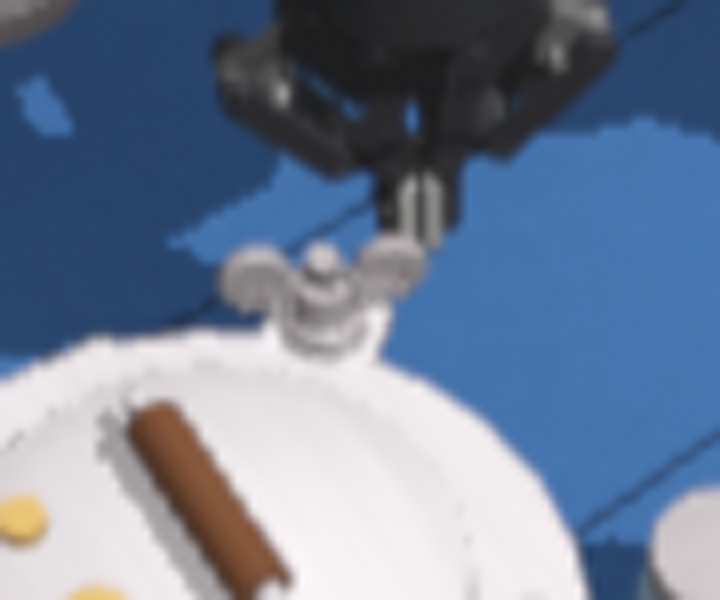

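Not in contact yet, with about 3 mm to go. I'll press gently, 1.5 mm per row.

Call:
jog_arm([
  {"x":0.7,"y":1.3,"z":0,"spin":0,"gripper":0},
  {"x":0.7,"y":1.3,"z":0,"spin":0,"gripper":0},
  {"x":0.7,"y":1.3,"z":0,"spin":0,"gripper":0},
  {"x":0.7,"y":1.3,"z":0,"spin":0,"gripper":0},
  {"x":0.7,"y":1.3,"z":0,"spin":0,"gripper":0},
  {"x":0.7,"y":1.3,"z":0,"spin":0,"gripper":0},
  {"x":0.7,"y":1.3,"z":0,"spin":0,"gripper":0},
  {"x":0.7,"y":1.3,"z":0,"spin":0,"gripper":0},
  {"x":0.7,"y":1.3,"z":0,"spin":0,"gripper":0},
  {"x":0.7,"y":1.3,"z":0,"spin":0,"gripper":0},
])

```text
t: 37.4
tcp_pos: [0.4688, -0.0337, 0.1817]
tool_rot: [-3.113, 0.055, 1.021]
ft_force: [-5.7, -8.9, 2.2]
gripper_width: 0.0001
```

```bash
python3 look.py s23;python3 plan.py 502 -38 1 4 32 14
```

```text
[ 0.4688 -0.0337  0.1817] [-3.113  0.055  1.021] [-5.7 -8.9  2.2] [-1.47  0.77  0.02] [-0.299  0.319  1.576 -0.048  1.289  0.266]
w 148.5 along 30.5 perp 13.6 z 0.1817 F [-5.6 -9.6  1.7]
[0.  2.4]
spin -0.07
```

View pics/s23.png

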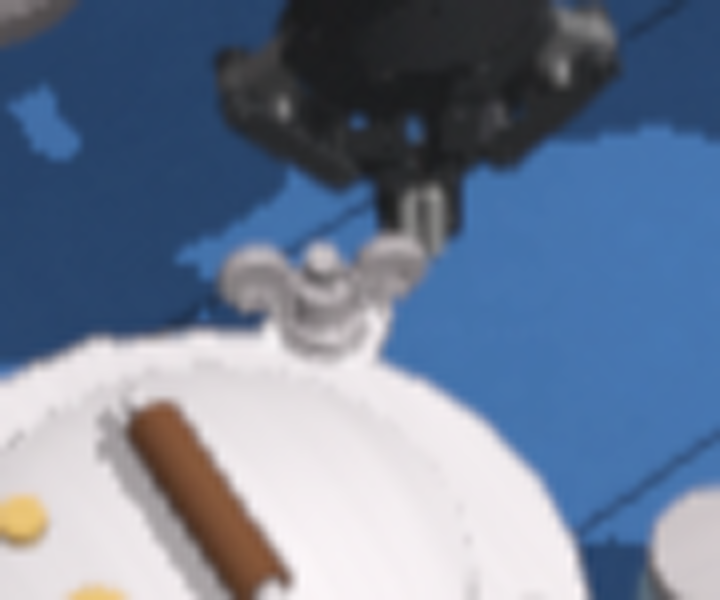

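Call:
jog_arm([
  {"x":-4,"y":-6,"z":0,"spin":0,"gripper":0},
  {"x":-3,"y":-4,"z":0,"spin":0,"gripper":0},
  {"x":0,"y":0,"z":0,"spin":0,"gripper":0},
  {"x":0,"y":0,"z":20,"spin":0,"gripper":0},
  {"x":0,"y":0,"z":25,"spin":0,"gripper":0},
  {"x":-15,"y":-15,"z":25,"spin":0,"gripper":0},
  {"x":-15,"y":-15,"z":10,"spin":0,"gripper":0},
  {"x":-15,"y":-15,"z":0,"spin":0,"gripper":0},
  {"x":0,"y":0,"z":0,"spin":0,"gripper":0},
  {"x":0,"y":0,"z":0,"spin":0,"gripper":0},
])

```text
t: 38.7
tcp_pos: [0.416, -0.0887, 0.2642]
tool_rot: [-3.113, 0.052, 1.021]
ft_force: [0.2, -0.0, 0.1]
gripper_width: -0.0003
```

```bash
python3 look.py s24
python3 - <<'E'
from h import *
cv2.imwrite("pics/scene2.png",read_camera("scene")["color"])
E
```

```text
[ 0.416  -0.0887  0.2642] [-3.113  0.052  1.021] [ 0.2 -0.   0.1] [-0.03 -0.02 -0.01] [-0.46   0.16   1.539 -0.05   1.476  0.096]
```

View pics/s24.png

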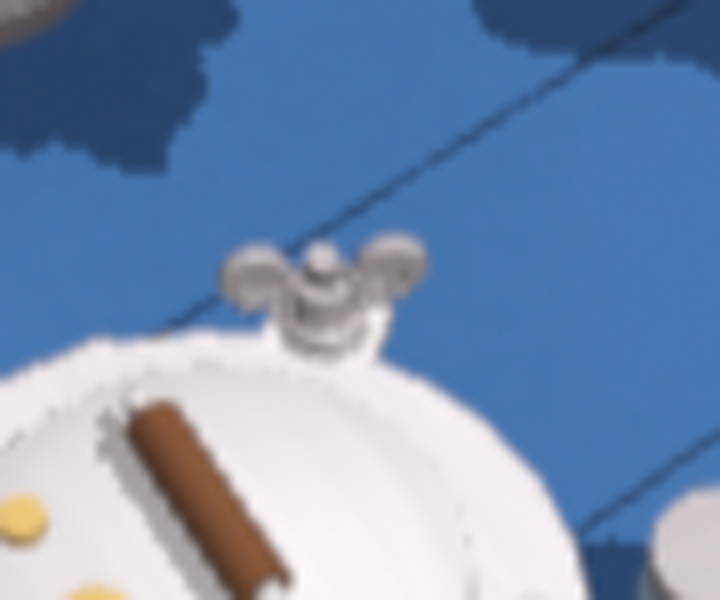

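View pics/scene2.png

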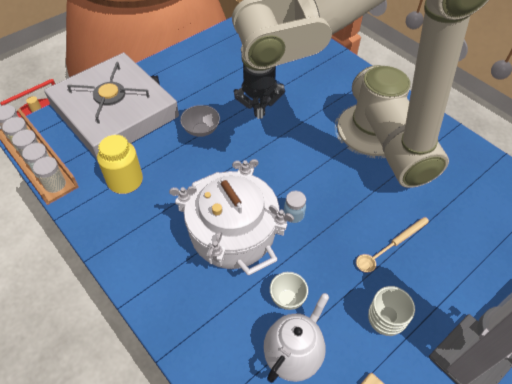

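The nut sits low on its bolt: the wing centres are at crop px (257,277) and (393,262), and the bolt tip stands clear above them as on the tight nuts. The bystanders are where they were and the arm is clear, so I'm handing in.

```bash
python3 -c "
from plant import *
print(finish_job())"
```

```text
the job is handed in; nothing more can be done
None
```

The loose nut was the front-right one, and it is now home. I turned it down clockwise with the shut gripper as a single pusher, in four strokes against its wings. The net turn was about 533° (9.3 rad), which fits the 7.5 to 10 rad it started at.

**Last checks:**
- **At home:** a gentle final push of about 10 N on a wing did not move the nut, compared with about 1.5 N needed to turn it.
- **Height:** the bolt end now stands clear above the wings, as it does on the tight nuts.
- **Bystanders:** by eye they look unmoved in the last scene picture. I did not measure them or take a new top view.
- **Arm:** it is clear of everything with no force on it. The job was handed in after about 39 s.

**What went wrong:** on the first approach the fingertip came down on top of a wing and turned the nut about 16° the wrong way, with about 4 N. I lifted off, measured again and pushed from the other wing. The tool also picked up a few degrees of tilt over the moves, with no effect that I could see.

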